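# Hook the blue sample tote forward on the deep shelf

### The arm

A 6-joint arm with a two-finger parallel gripper is mounted at the origin on the work surface. World frame = base frame: x ahead of the robot, y to its left, z up, the work surface at z = 0. Lengths are in m, angles in degrees, forces in N, time in s.
With the tool pointing down it reaches from about 0.35 to 0.975 m from the base axis. Payload 7.1 kg.
Tool frame: the origin (TCP) lies on the front face of the gripper's body, between the roots of the fingers; the fingertips stand env.tcp_to_tips ahead of it and the grasp point (between the pads) lies 61 mm ahead of it (env.tcp_to_tips is the distance from the TCP to the fingertips, in m); z points along the fingers, y is the line along which they close (so a half turn about z gives the same grasp; the last joint's range is limited). The gripper opens to 88 mm and grips with 3 to 60 N. Pads are 20 mm wide; open, the fingers measure 115 mm over their backs; the gripper's body (75 mm by 178 mm) begins 61 mm behind the grasp point.
Start: joints at [65.947, 24.242, 93.386, -0, 62.372, -1.089], TCP at [0.244, 0.575, 0.303] pointing down, gripper open.
Joint ranges: [-172.04, 172.04], [-51.8, 120.97], [4.93, 147.93], [-75.15, 255.16], [6.16, 154.13], [-145.62, 145.62]. Speed limits (degrees/s): [136.94, 136.94, 172.46, 180, 180, 180].

### API

Orientations are given as a 3x3 rotation matrix whose columns are the frame's x, y, z axes.
In Python, from station import env, capture gives the robot as it stands.
- The arm moves only by the shell command python3 -m jog 'ROWS' [OPENING] [FORCE]. ROWS is JSON, a list that holds one entry, the list of rows, each a list of 4 numbers: the shift along the tool's x, y, z scaled (see below), then the turn about the tool's z scaled (see below). A call has 1 to 10 rows; each row shifts and turns the commanded pose from where the row before left it, along the tool's axes as they then stand; what a row does not reach is not made up. The controller multiplies each number of a shift by 0.025 m and each number of a turn by 90 degrees. A row lasts 1/10 s, in which the tool goes at most 50 mm and 8.59 degrees, less where a joint would pass 70% of its speed; a pose out of reach is approached as far as the arm can. A call with a number of a shift or a turn outside -1 to 1 is refused whole. A call with a gripper value outside its range is refused whole. OPENING is the gripper's target within -1 to 1 (shut at 1, half-way at 0, fully open at -1), set as the call begins (- or left out, the last holds). The fingers move at their own pace and stop on an object; FORCE is the grip in N (left out, the last holds). Time passes only in rows, so rows that do not move let the fingers close. It gives the time, the measured TCP pose, the force, the opening and the grip force at its end, in the units of the state.
- env.read_state(): the state, without advancing time (a new reading comes with each control period).
- capture(name): name is "scene" or "top" or "wrist"; returns a dict with "pixels" (480x640x3 uint8, blue, green, red), "mtx" (3x3 intrinsics, pixels), "R" (3x3) and "t" (3): a world point X has camera coordinates R X + t. Camera axes: x right, y down, z forward; pixel columns grow to the right and rows downward; lengths in m; the calibration is good to about 2 mm. A picture is of the moment at which its call begins. There is no depth.
- env.finish_job(): hands the job in; it is judged then, once.
The state is a dict: "time_s": time; "qpos": joint angles; "qvel": joint speeds; "joint_torque": joint torques, N m; "eef_pos": TCP position; "tcp_rot": TCP orientation; "force": force on the tool from outside, world axes, zero at the start; "wrist_torque": the same for the moment, N m; "grip_width": opening from 0.0 (shut) to 1.0 (fully open); "grip_force": force on a finger pad.
Only numpy, scipy, OpenCV 4.12 (cv2) and the standard library are available. Lean on these libraries where they do the work, as an engineer would, in place of code of your own. Each camera call takes 0.05 s, during which the arm holds its last target. There are 200 camera calls.

### The job

Pick up the red-handled pull hook, drop its claw behind the front lip of the blue tote on the deep wire shelf and drag the tote forward until its front lip stands over the yellow strip along the shelf's front edge, still facing square out of the shelf. Pull it only with the hook, never with the gripper, and leave the white and green totes where they are. Then stand the hook on its handle on the bench again, upright as it was, and let go.

Things in the scene. Friction and masses are not known exactly. Their poses are not given: they have to be found in the camera images.
- hook: Pull hook, 0.22 kg, standing on its red handle (90 long in x, 26 wide in y, 40 mm high; grasp it across the width) on a 3 mm grey mat. A steel shaft 8 mm thick, its axis 32 mm above the handle's underside, runs forward to a downturned claw plate at x = 165 mm: 5 thick, 40 wide, from 36 down to 4 mm above underside level. Origin: centre of the handle's underside; x towards the claw, z up.
- hook_claw (a point): Centre of the claw's lower edge, at x = 165, y = 0, z = 4 mm from the hook's origin; axes as the hook. The claw hangs 24 mm below the underside of the shaft.
- tote_blue: Blue open sample tote, 130 deep (x) x 100 wide (y) x 55 mm high, 4 mm walls, about 0.4 kg; pull under 10 N. Origin: middle of the lower edge of its front face; x to its back, away from the robot, z up. Rim at z = 55 mm; the lip juts 4 mm forward of the front face. Empty from the front wall back to x = 74 mm; vials behind.
- tote_white: White tote, same size and axes as the blue one. Not to be moved. The three totes stand side by side, about 45 mm apart, in any order.
- tote_green: Green tote, same size and axes as the blue one. Not to be moved.
- shelf: Fixed aluminium deck, 330 deep (x) x 460 wide (y), top 15 mm above the bench. A steel wire grid 165 to 175 mm above the bench covers it from x = -65 to +160 mm, on posts at y = +-222 mm. Yellow strip: x = -165 (front edge) to -104 mm, full width. Origin: centre of the deck's underside, at bench height; x to the back, away from the robot, z up.
Things that resemble listed ones, but are neither listed nor needed, are in the scene too. Several things have the shape of the tote_blue; the one meant has the colours described above.

How it is judged (in metres and radians):
On the way, in this order (a step that is already met when the one before it is completed fails the run):
1. the claw is down inside the blue tote, behind its front lip (x of hook_claw in the frame of tote_blue between -0.001 and 0.077 m and y of hook_claw in the frame of tote_blue between -0.05 and 0.05 m and z of hook_claw in the frame of tote_blue below 0.05 m), for 0.1 s.
2. the blue tote has been dragged until its front lip is over the yellow strip (x of tote_blue in the frame of shelf between -0.167 and -0.099 m), for 0.1 s.
At the end, for the whole second after the job is handed in: Blue tote at rest flat on the deck, front lip over the yellow strip (5 mm over its edges allowed), square to the shelf within 15 degrees; white and green totes within 20 mm of their start; hook standing still on its handle on the bench or mat, upright within 8 degrees (all of step 2 and angle between the x axis of tote_blue and the x axis of shelf, either way round below 0.26 rad and angle between tote_blue's own z axis and vertical below 0.1 rad and height (world z) of tote_blue below 0.025 m and linear speed of each of tote_blue, hook below 0.02 m/s and distance of each of tote_white, tote_green from where it was at the start of the episode below 0.02 m and height (world z) of hook below 0.01 m and angle between hook's own z axis and vertical below 0.15 rad); the robot touches nothing.
It fails at once if the gripper or arm touches the blue tote (contact force between any of the fingers, the arm and tote_blue above 1 N).
It fails at once if the white or green tote is moved by more than 20 mm (distance of any of tote_white, tote_green from where it was at the start of the episode above 0.02 m).
It also fails if it takes over 54 s, if anything falls off the work surface, if the arm or the gripper's body presses on something with over 40 N, if the wrist force passes 120 N, or if a joint passes its speed limit or range.

## Working session

There is one attempt and no reset: what is moved stays moved. The work goes in short steps, Python scripts to look and compute and a shell command to move; the robot and the scene stay as the last step left them, time stands still between calls to the robot, and variables do not carry over. Pictures are saved under pics/ and viewed, at most 10 in all, crops included, and the job is handed in when it is done.

```bash
mkdir -p pics; python3 - <<'E'
from station import env, capture
import cv2,pickle
s=env.read_state();print(s,env.tcp_to_tips)
d={}
for n in("scene","top"):
    d[n]=capture(n);cv2.imwrite(f"pics/{n}0.png",d[n]["pixels"]);print(n,d[n]["mtx"],d[n]["R"],d[n]["t"])
pickle.dump(d,open("d0.pkl","wb"))
E
```

```text
{'time_s': 0.0, 'qpos': array([ 6.59484646e+01,  2.42830514e+01,  9.34310378e+01, -7.51870315e-04,
        6.23703025e+01, -1.08801880e+00]), 'qvel': array([ 0.05578367, -0.01842875, -0.01233284, -0.04925098, -0.06638891,
        0.00530641]), 'joint_torque': array([ 9.01245094e-04, -5.44638813e+01, -2.73655790e+01,  6.44158269e-02,
        2.29493296e-02, -9.59846466e-05]), 'eef_pos': array([0.2436408 , 0.57509593, 0.30191934]), 'tcp_rot': array([[-9.20755840e-01,  3.90138868e-01, -5.89679849e-04],
       [ 3.90139313e-01,  9.20754850e-01, -1.34976938e-03],
       [ 1.63530818e-05, -1.47286533e-03, -9.99998915e-01]]), 'force': array([-0.16114518,  0.79646095,  0.18489259]), 'wrist_torque': array([ 0.02209792, -0.0081065 ,  0.00161982]), 'grip_force': 0.0, 'grip_width': 0.9986948283297248} 0.08
scene [[525.23219549   0.         312.41107672]
 [  0.         525.23219549 233.90612057]
 [  0.           0.           1.        ]] [[-0.04532745  0.99895797 -0.00532969]
 [ 0.81595218  0.03394452 -0.57712201]
 [-0.57633971 -0.03050825 -0.81664055]] [ 0.02300709 -0.42198157  1.37868928]
top [[458.3153018    0.         316.63739519]
 [  0.         458.3153018  243.53624181]
 [  0.           0.           1.        ]] [[-0.0110647  -0.9998424  -0.01388369]
 [-0.98659228  0.0131769  -0.16267158]
 [ 0.16282889  0.01189763 -0.98658259]] [0.0026695  0.57924421 0.79806321]
```

View pics/scene0.png

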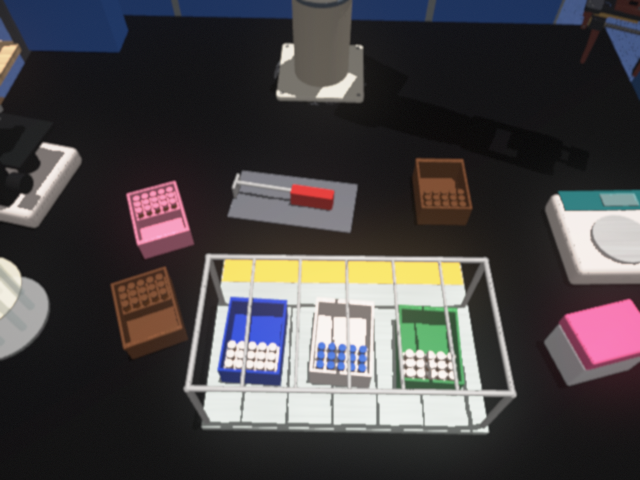

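View pics/top0.png

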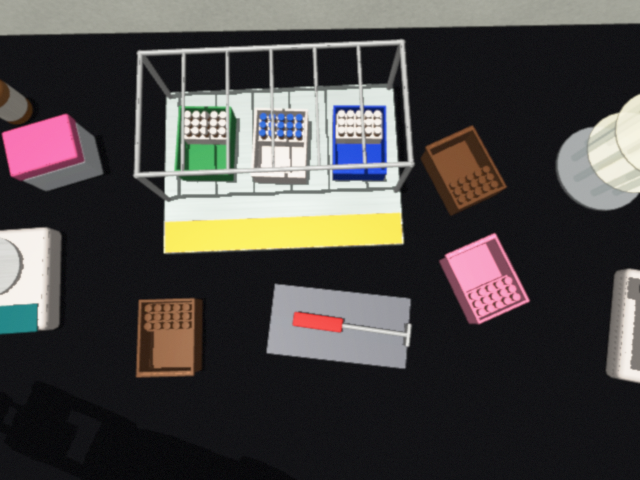

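The scene view shows, left to right, blue (255,340), white and green totes under the grid, the hook on its mat with the handle at (312,196) and the claw at (236,185). The top view shows the handle at (317,322), the claw at (408,334), the blue tote at (359,142) and the yellow strip along row 232.

```bash
cat > h.py <<'E'
import numpy as np,cv2
def ray(c,uv,z):
    uv=np.atleast_2d(np.array(uv,float));d=np.c_[uv,np.ones(len(uv))]@np.linalg.inv(c["mtx"]).T@c["R"]
    o=-c["R"].T@c["t"];return o+d*((z-o[2])/d[:,2])[:,None]
def mask(c,lo,hi):
    return cv2.inRange(cv2.cvtColor(c["pixels"],cv2.COLOR_BGR2HSV),lo,hi)
def big(m):
    return max(cv2.findContours(m,cv2.RETR_EXTERNAL,cv2.CHAIN_APPROX_NONE)[0],key=cv2.contourArea)
E
python3 - <<'E'
import pickle;from h import *
np.set_printoptions(precision=4,suppress=True)
d=pickle.load(open("d0.pkl","rb"))
for n in("top","scene"):
    c=d[n]
    R=mask(c,(0,150,60),(8,255,255))
    Y=mask(c,(22,130,100),(35,255,255)); B=mask(c,(112,150,50),(128,255,255))
    if n=="scene": B[:250]=0; B[:,:200]=0;B[:,300:]=0
    else: B[:80]=0;B[:,:325]=0;B[:,395:]=0
    if n=="top": B[185:]=0
    B=cv2.morphologyEx(B,cv2.MORPH_CLOSE,np.ones((9,9)))
    for nm,m,z in(("red",R,.043),("yel",Y,.015),("blue",B,.07)):
        k=big(m);b=cv2.boxPoints(cv2.minAreaRect(k));print(n,nm,b.round(1).tolist());print(ray(c,b,z)[:,:2])
c=d["top"];print("shaft/claw",ray(c,[[345,327],[408,334]],.035),ray(c,[[408,323],[408,345]],.039))
print(ray(d["scene"],[[236,177],[236,193]],.039))
E
python3 -c "
import cv2
a=cv2.imread('pics/top0.png')[80:200,320:400];b=cv2.imread('pics/top0.png')[290:370,290:420]
s=cv2.imread('pics/scene0.png')[250:400,190:310]
import numpy as np
o=np.zeros((600,800,3),'u1')
for im,y,x,f in((a,0,0,3),(b,360,0,3),(s,0,400,3)):
  r=cv2.resize(im,None,fx=f,fy=f);o[y:y+r.shape[0],x:x+r.shape[1]]=r
cv2.imwrite('pics/crop0.png',o)"
```

```text
top red [[292.5, 324.79998779296875], [294.3999938964844, 311.20001220703125], [342.70001220703125, 318.1000061035156], [340.79998779296875, 331.70001220703125]]
[[ 0.4321  0.0409]
 [ 0.4563  0.0373]
 [ 0.443  -0.0499]
 [ 0.4189 -0.0459]]
top yel [[164.89999389648438, 222.10000610351562], [400.3999938964844, 212.89999389648438], [401.6000061035156, 243.0], [166.0, 252.1999969482422]]
[[ 0.6308  0.29  ]
 [ 0.6424 -0.1666]
 [ 0.5835 -0.1664]
 [ 0.5717  0.2852]]
top blue [[333.0, 106.0], [385.0, 106.0], [385.0, 179.0], [333.0, 179.0]]
[[ 0.8382 -0.0385]
 [ 0.8364 -0.1364]
 [ 0.6938 -0.1314]
 [ 0.6952 -0.0361]]
scene red [[289.20001220703125, 202.60000610351562], [292.1000061035156, 184.0], [333.6000061035156, 190.3000030517578], [330.79998779296875, 208.89999389648438]]
[[ 0.4711 -0.0488]
 [ 0.4212 -0.0464]
 [ 0.4348  0.0411]
 [ 0.484   0.0364]]
scene yel [[395.5, 282.0], [396.0, 261.3999938964844], [439.5, 262.3999938964844], [439.0, 283.0]]
[[0.6327 0.1636]
 [0.5864 0.1667]
 [0.5853 0.251 ]
 [0.6316 0.2457]]
scene blue [[216.89999389648438, 379.20001220703125], [225.10000610351562, 295.20001220703125], [286.79998779296875, 301.20001220703125], [278.6000061035156, 385.20001220703125]]
[[ 0.8548 -0.1355]
 [ 0.7042 -0.1438]
 [ 0.7114 -0.0349]
 [ 0.8602 -0.0369]]
shaft/claw [[ 0.427  -0.0541  0.035 ]
 [ 0.4133 -0.1676  0.035 ]] [[ 0.4329 -0.1678  0.039 ]
 [ 0.3941 -0.1661  0.039 ]]
[[ 0.403  -0.1676  0.039 ]
 [ 0.4471 -0.1619  0.039 ]]
```

View pics/crop0.png

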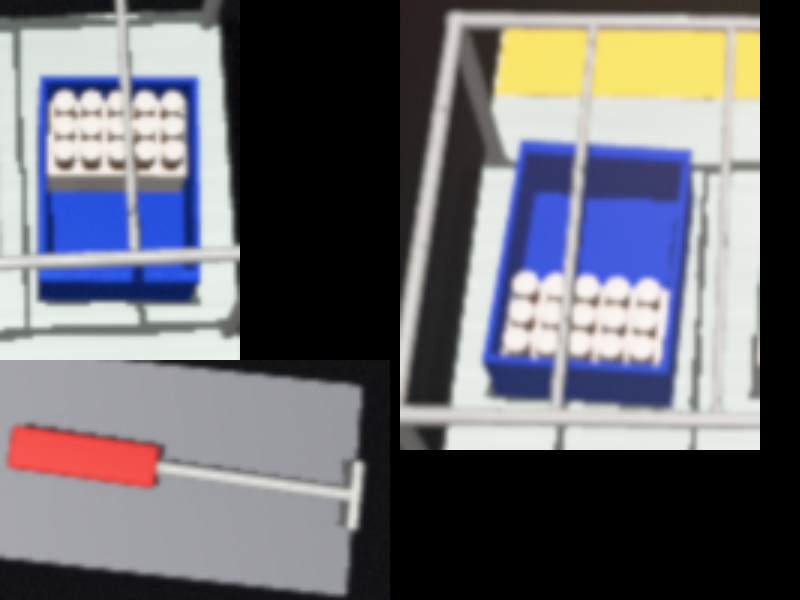

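```bash
python3 -m jog '[[[0,0,0,0.095],[0,0,0,0.095],[0,0,0,0.095],[0,0,0,0.095],[0,0,0,0.095],[0,0,0,0.095],[0,0,0,0.095],[0,0,0,0.095],[0,0,0,0.078]]]' -1 >/dev/null
python3 -m jog '[[[-0.9,0.45,0,0],[-0.9,0.45,0,0],[-0.9,0.45,0,0],[-0.9,0.45,0,0],[-0.9,0.45,0,0],[-0.9,0.45,0,0],[-0.9,0.45,0,0],[-0.9,0.45,0,0],[-0.9,0.45,0,0],[-0.9,0.45,0,0]]]' >/dev/null
python3 -m jog '[[[-0.9,0.45,0.3,0],[-0.9,0.45,0.3,0],[-0.9,0.45,0.3,0],[-0.9,0.45,0.3,0],[-0.9,0.45,0.3,0],[-0.9,0.45,0.3,0],[-0.9,0.45,0.3,0],[-0.9,0.45,0.3,0],[-0.9,0.45,0.3,0],[0,0,0,0]]]'
python3 - <<'E'
from station import env,capture
from h import *
import pickle
np.set_printoptions(precision=4,suppress=True)
c=capture("wrist");cv2.imwrite("pics/w1.png",c["pixels"]);print(env.read_state())
d=pickle.load(open("d0.pkl","rb"))
print(ray(d["scene"],[[230,297.3],[286.7,300.7]],.07),ray(d["top"],[[332.7,174],[386,174],[333,105.7],[386,105.7]],.07))
R=mask(c,(0,150,60),(8,255,255));b=cv2.boxPoints(cv2.minAreaRect(big(R)));print(b,ray(c,b,.043))
E
```

```text
time_s: 3.0
eef_pos: [0.3928, 0.1195, 0.2343]
tcp_rot: [[0.149, 0.989, -0.002], [0.989, -0.149, -0.001], [-0.001, -0.002, -1.0]]
force: [0.3, 0.2, -0.1]
grip_width: 0.998
grip_force: 0.0
{'time_s': 3.05, 'qpos': array([ 15.3972,  12.5934, 122.3819,   0.0091,  45.1063,  23.9398]), 'qvel': array([ 2.1111, -0.5848, -0.6016,  0.1827,  0.4034,  0.9352]), 'joint_torque': array([ -1.089 , -34.0066, -19.8429,  -0.0521,  -0.0851,  -0.2489]), 'eef_pos': array([0.3928, 0.1205, 0.2348]), 'tcp_rot': array([[ 0.1487,  0.9889, -0.0014],
       [ 0.9889, -0.1487, -0.0003],
       [-0.0005, -0.0013, -1.    ]]), 'force': array([-0.5593, -0.5582,  0.4742]), 'wrist_torque': array([-0.0703,  0.1216,  0.0171]), 'grip_force': 0.0, 'grip_width': 1.0071610416799412}
[[ 0.708  -0.1347  0.07  ]
 [ 0.7105 -0.0352  0.07  ]] [[ 0.7048 -0.0357  0.07  ]
 [ 0.7033 -0.1335  0.07  ]
 [ 0.8388 -0.0385  0.07  ]
 [ 0.837  -0.1383  0.07  ]]
[[373. 301.]
 [409. 301.]
 [409. 346.]
 [373. 346.]] [[0.4272 0.0593 0.043 ]
 [0.4574 0.0548 0.043 ]
 [0.4539 0.0118 0.043 ]
 [0.4225 0.0164 0.043 ]]
```

View pics/w1.png

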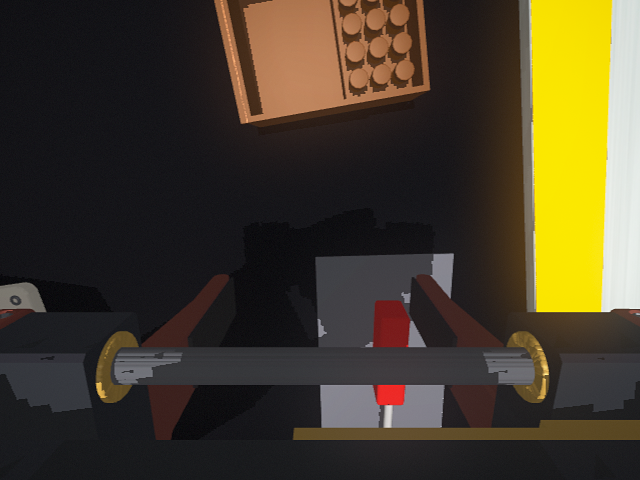

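The wrist view shows the handle at about (391,350) between the fingers, partly hidden by a bar. Its sideways position agrees with the top view.

```bash
python3 -m jog '[[[-0.774,0.419,0.3,0],[-0.774,0.419,0.3,0],[-0.774,0.419,0.3,0],[-0.774,0.419,0.3,0],[-0.774,0.419,0.3,0],[-0.774,0.419,0.3,0],[0,0,0,0],[0,0,0,0],[0,0,0,0]]]'
python3 - <<'E'
from station import env,capture
from h import *
for n in("wrist",):
    c=capture(n);R=mask(c,(0,150,60),(8,255,255))
    o=c["pixels"];cv2.imwrite("pics/w2.png",o)
    b=cv2.boxPoints(cv2.minAreaRect(np.argwhere(R)[:,::-1].astype(np.float32)));print(b,ray(c,b,.043))
print(env.read_state()["eef_pos"])
E
```

```text
time_s: 3.95
eef_pos: [0.438, -0.0016, 0.1905]
tcp_rot: [[0.145, 0.989, 0.0], [0.989, -0.145, 0.0], [0.0, -0.0, -1.0]]
force: [-0.5, 0.4, 0.0]
grip_width: 1.001
grip_force: 0.0
[[  4.934387  338.46774  ]
 [  5.4200745 186.93726  ]
 [483.48572   188.46951  ]
 [483.00003   340.       ]] [[ 0.19803975 -0.03165192  0.043     ]
 [ 0.24010366  0.07405202  0.043     ]
 [ 0.54886288  0.02833542  0.043     ]
 [ 0.54582901 -0.0833056   0.043     ]]
[ 0.4380184  -0.00164319  0.19051923]
```

View pics/w2.png

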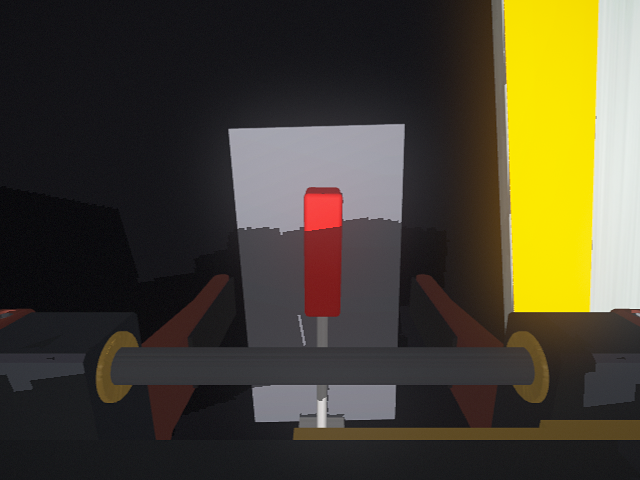

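The handle at (322,255) is centred between the fingers and square to them. I still need to check its position along its length.

```bash
python3 - <<'E'
from station import env,capture
from h import *
c=capture("wrist")
print(ray(c,[[322,193],[322,316],[305,255],[341,255]],.043),-c["R"].T@c["t"])
print("tip plane probe",ray(c,[[225,277],[420,277]],.11))
c=capture("top");cv2.imwrite("pics/t2.png",c["pixels"])
b=cv2.boxPoints(cv2.minAreaRect(big(mask(c,(0,150,60),(8,255,255)))));print(b,ray(c,b,.043))
E
```

```text
[[ 4.44048170e-01  4.05119165e-02  4.30000000e-02]
 [ 4.31377885e-01 -4.71550792e-02  4.30000000e-02]
 [ 4.26399525e-01  9.70432595e-05  4.30000000e-02]
 [ 4.50892467e-01 -3.44394457e-03  4.30000000e-02]] [0.4480988  0.06873038 0.27284027]
tip plane probe [[0.39171908 0.01451142 0.11      ]
 [0.48735599 0.00068306 0.11      ]]Traceback (most recent call last):
  File "<stdin>", line 7, in <module>
  File "h.py", line 8, in big
    return max(cv2.findContours(m,cv2.RETR_EXTERNAL,cv2.CHAIN_APPROX_NONE)[0],key=cv2.contourArea)
ValueError: max() iterable argument is empty
```

```bash
python3 -m jog '[[[-0.07,0,0.8,0],[0,0,0.8,0],[0,0,0.8,0],[0,0,0.8,0],[0,0,0.8,0],[0,0,0,0],[0,0,0,0]]]' | sed -n 2,4p
python3 -m jog '[[[0,0,0,0],[0,0,0,0],[0,0,0,0],[0,0,0,0],[0,0,0,0],[0,0,0,0],[0,0,0,0],[0,0,0,0]]]' 1 50
```

```text
eef_pos: [0.4378, -0.0041, 0.0903]
tcp_rot: [[0.145, 0.989, -0.001], [0.989, -0.145, 0.0], [-0.0, -0.001, -1.0]]
force: [-0.5, 0.4, 0.6]
time_s: 5.6
eef_pos: [0.4379, -0.0044, 0.0901]
tcp_rot: [[0.146, 0.989, -0.0], [0.989, -0.146, -0.0], [-0.0, -0.0, -1.0]]
force: [0.4, 0.2, -1.1]
grip_width: 0.314
grip_force: 0.0
```

```bash
python3 -m jog '[[[0,0,0,0],[0,0,0,0],[0,0,0,0],[0,0,-0.6,0],[0,0,-0.6,0],[0,0,-0.6,0],[0,0,-0.6,0],[0,0,-0.6,0],[0,0,-0.6,0]]]'
python3 -m jog '[[[0,0,0,-0.091],[0,0,0,-0.091],[0,0,0,-0.091],[0,0,0,-0.091],[0,0,0,-0.091],[0,0,0,-0.091]]]' >/dev/null
python3 -m jog '[[[0,0,0,-0.091],[0,0,0,-0.091],[0,0,0,-0.091],[0,0,0,-0.091],[0,0,0,-0.091],[0,0,0,-0.091],[0,0,0,0],[0,0,0,0]]]'
python3 - <<'E'
from station import env,capture
import cv2,pickle
d={}
for n in("scene","top"):
    d[n]=capture(n);cv2.imwrite(f"pics/{n}3.png",d[n]["pixels"])
pickle.dump(d,open("d3.pkl","wb"))
E
```

```text
time_s: 6.5
eef_pos: [0.4375, -0.0044, 0.1806]
tcp_rot: [[0.146, 0.989, -0.001], [0.989, -0.146, 0.0], [-0.0, -0.001, -1.0]]
force: [-0.2, -0.7, -2.2]
grip_width: 0.298
grip_force: 50.0
time_s: 7.9
eef_pos: [0.4377, -0.0044, 0.18]
tcp_rot: [[-1.0, 0.006, -0.001], [0.006, 1.0, 0.0], [0.001, 0.0, -1.0]]
force: [0.4, -0.8, -1.1]
grip_width: 0.29
grip_force: 50.0
```

View pics/scene3.png

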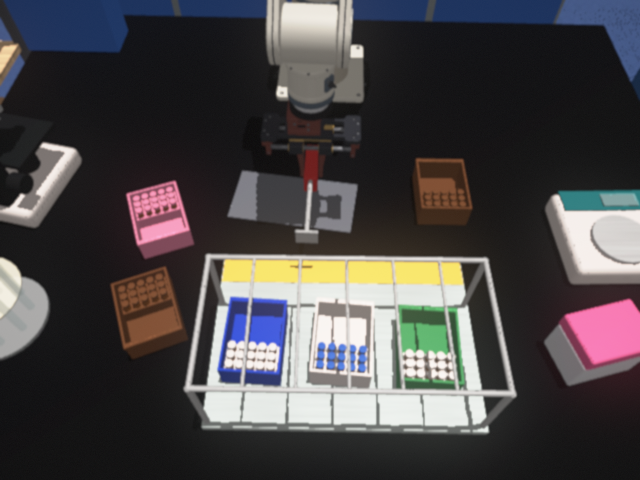

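The hook is held level and pointing out, with its claw at about (307,237) in front of the shelf. Next I move it over the blue tote.

```bash
python3 -m jog '[[[0,-0.664,0,0],[0,-0.664,0,0],[0,-0.664,0,0],[0,-0.664,0,0],[0,-0.664,0,0]]]' >/dev/null
python3 -m jog '[[[-0.712,0,0.05,0],[-0.712,0,0.05,0],[-0.712,0,0.05,0],[-0.712,0,0.05,0],[-0.712,0,0.05,0],[-0.712,0,0.05,0],[-0.712,0,0.05,0],[-0.712,0,0.05,0],[0,0,0,0],[0,0,0,0]]]'
python3 - <<'E'
from station import env,capture
from h import *
import cv2,pickle
d={}
o=[]
for n,r in(("scene",(150,400,180,330)),("top",(90,340,300,430))):
    d[n]=capture(n);o.append(cv2.resize(d[n]["pixels"][r[0]:r[1],r[2]:r[3]],None,fx=2.4,fy=2.4))
cv2.imwrite("pics/c4.png",np.hstack(o));pickle.dump(d,open("d4.pkl","wb"))
def proj(c,X):
    p=c["mtx"]@(c["R"]@np.array(X)+c["t"]);return p[:2]/p[2]
e=env.read_state()["eef_pos"]
for n in d:print(n,[proj(d[n],[e[0]+.165,e[1]+y,e[2]-.087+.004]).round(1) for y in(-.02,.02)])
E
```

```text
time_s: 9.5
eef_pos: [0.5795, -0.0875, 0.1697]
tcp_rot: [[-1.0, 0.003, -0.001], [0.003, 1.0, 0.0], [0.001, 0.0, -1.0]]
force: [-0.4, 1.1, -1.8]
grip_width: 0.294
grip_force: 50.0
scene [array([241.8, 312.1]), array([265.5, 313. ])]
top [array([372.1, 149.7]), array([350.1, 150.1])]
```

View pics/c4.png

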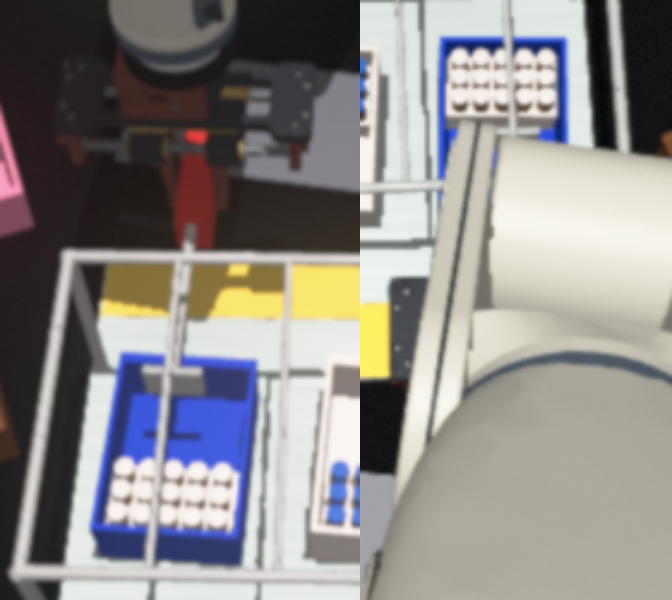

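The claw, at about (252,313) in the scene image, is just behind the front lip as predicted. Lower it and drag.

```bash
python3 -m jog '[[[0,0,0.34,0],[0,0,0.34,0],[0,0,0.34,0],[0,0,0.34,0],[0,0,0,0],[0,0,0,0],[0,0,0,0]]]'
python3 -m jog '[[[0.3,0,0,0],[0.3,0,0,0],[0.3,0,0,0],[0.2,0,0,0],[0.2,0,0,0],[0.2,0,0,0],[0.2,0,0,0],[0.2,0,0,0],[0.2,0,0,0],[0.2,0,0,0]]]'
python3 -m jog '[[[0.3,0,0,0],[0.3,0,0,0],[0.3,0,0,0],[0.3,0,0,0],[0.3,0,0,0],[0.2,0,0,0],[0,0,0,0]]]'
python3 - <<'E'
from station import env,capture
from h import *
c=capture("scene");cv2.imwrite("pics/c5.png",cv2.resize(c["pixels"][150:400,180:480],None,fx=2.4,fy=2.4))
E
```

```text
time_s: 10.3
eef_pos: [0.5804, -0.0877, 0.1363]
tcp_rot: [[-1.0, 0.002, 0.0], [0.002, 1.0, -0.0], [-0.0, -0.0, -1.0]]
force: [-0.4, -0.1, -1.6]
grip_width: 0.29
grip_force: 50.0
time_s: 11.3
eef_pos: [0.5225, -0.0875, 0.1363]
tcp_rot: [[-1.0, 0.002, 0.001], [0.002, 1.0, -0.0], [-0.001, -0.0, -1.0]]
force: [1.3, -0.5, -2.6]
grip_width: 0.292
grip_force: 50.0
time_s: 12.0
eef_pos: [0.4791, -0.0874, 0.1361]
tcp_rot: [[-1.0, 0.002, -0.002], [0.002, 1.0, 0.0], [0.002, 0.0, -1.0]]
force: [-0.0, -0.9, -1.9]
grip_width: 0.292
grip_force: 50.0
```

View pics/c5.png

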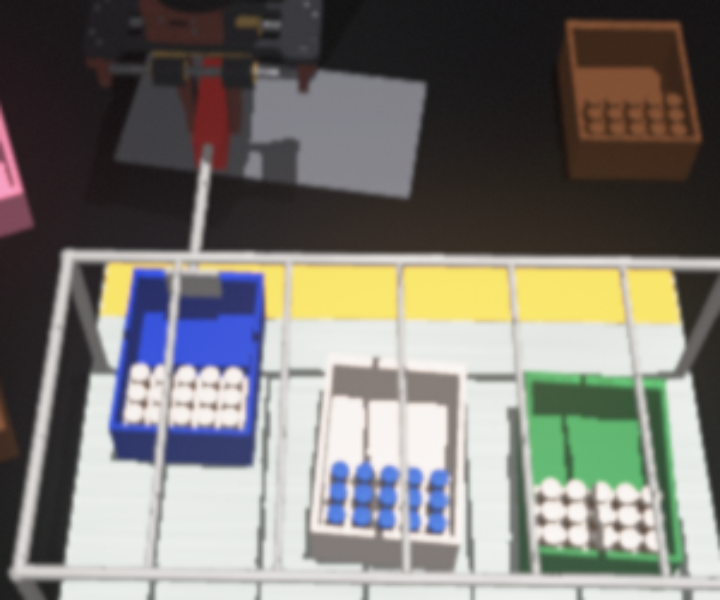

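The tote follows squarely, its front rim at about (236–290,263) and nearly over the strip. It needs about 25 mm more, then I unhook.

```bash
python3 -m jog '[[[0.2,0,0,0],[0.2,0,0,0],[0.2,0,0,0],[0.2,0,0,0],[0.2,0,0,0],[0,0,0,0],[0,0,0,0],[0,0,0,0]]]'
python3 -m jog '[[[-0.2,0,0,0],[-0.2,0,0,0],[-0.2,0,0,0],[0,0,0,0],[0,0,-0.4,0],[0,0,-0.4,0],[0,0,-0.4,0],[0,0,-0.4,0],[0,0,-0.4,0],[0,0,0,0]]]'
python3 - <<'E'
from station import env,capture
from h import *
c=capture("scene")
cv2.imwrite("pics/c6.png",cv2.resize(c["pixels"][200:400,200:330],None,fx=3,fy=3))
for r,cs in(((0,0),[[236.25,262.5],[290,263.75]]),):print(ray(c,cs,.07))
B=mask(c,(112,150,50),(128,255,255));B[:235]=0;B[:,:200]=0;B[:,300:]=0
k=big(cv2.morphologyEx(B,cv2.MORPH_CLOSE,np.ones((7,7))));p=cv2.convexHull(k)[:,0]
b=cv2.approxPolyDP(p,5,True);print(b.tolist());print(ray(c,b.reshape(-1,2),.07))
Y=np.argwhere(mask(c,(22,130,100),(35,255,255)));print(Y.min(0),Y.max(0),ray(c,[[225,261],[222,283]],.015))
E
```

```text
time_s: 12.85
eef_pos: [0.455, -0.0874, 0.1362]
tcp_rot: [[-1.0, 0.002, -0.0], [0.002, 1.0, 0.0], [0.0, 0.0, -1.0]]
force: [-0.3, -0.3, -2.6]
grip_width: 0.298
grip_force: 50.0
time_s: 13.85
eef_pos: [0.471, -0.0876, 0.1879]
tcp_rot: [[-1.0, 0.002, 0.003], [0.002, 1.0, -0.001], [-0.003, -0.001, -1.0]]
force: [0.5, 0.4, -1.4]
grip_width: 0.296
grip_force: 50.0
[[ 0.63618717 -0.13298387  0.07      ]
 [ 0.6347454  -0.03472247  0.07      ]]
[[[289, 262]], [[285, 317]], [[229, 316]], [[237, 261]]]
[[ 0.63106853 -0.03681019  0.07      ]
 [ 0.74171981 -0.03576666  0.07      ]
 [ 0.74392785 -0.13146651  0.07      ]
 [ 0.63290879 -0.1320293   0.07      ]]
[260 224] [283 461] [[ 0.59956954 -0.16666936  0.015     ]
 [ 0.64892076 -0.16538836  0.015     ]]
```

View pics/c6.png

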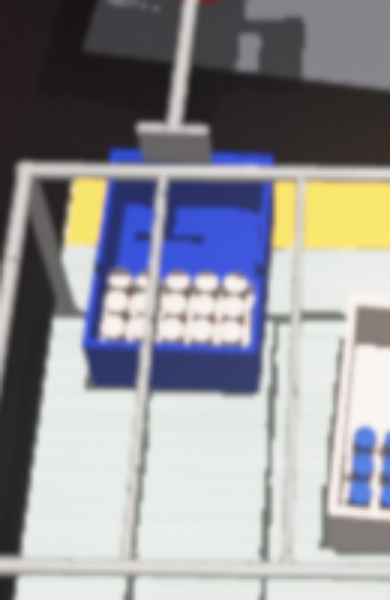

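The tote is square, its front rim at about (237–291,251) over the strip, and the claw hangs clear above it. Next, return the hook to its original spot.

```bash
python3 -m jog '[[[0.44,0,0,0],[0.44,0,0,0],[0.44,0,0,0],[0,0.664,0,0],[0,0.664,0,0],[0,0.664,0,0],[0,0.664,0,0],[0,0.664,0,0]]]' >/dev/null
python3 -m jog '[[[0,0,0,0.091],[0,0,0,0.091],[0,0,0,0.091],[0,0,0,0.091],[0,0,0,0.091],[0,0,0,0.091]]]' >/dev/null
python3 -m jog '[[[0,0,0,0.091],[0,0,0,0.091],[0,0,0,0.091],[0,0,0,0.091],[0,0,0,0.091],[0,0,0,0.091],[0,0,0,0],[0,0,0,0]]]'
python3 -m jog '[[[0,0,0.6,0],[0,0,0.6,0],[0,0,0.6,0],[0,0,0.6,0],[0,0,0.6,0],[0,0,0.4,0],[0,0,0,0],[0,0,0,0],[0,0,0,0]]]'
```

```text
time_s: 16.1
eef_pos: [0.4366, -0.0045, 0.186]
tcp_rot: [[0.142, 0.99, -0.001], [0.99, -0.142, 0.0], [-0.0, -0.001, -1.0]]
force: [0.4, 0.1, -2.2]
grip_width: 0.298
grip_force: 50.0
time_s: 17.0
eef_pos: [0.4377, -0.0044, 0.1017]
tcp_rot: [[0.145, 0.989, 0.001], [0.989, -0.145, -0.0], [0.0, 0.001, -1.0]]
force: [0.2, -0.1, -1.8]
grip_width: 0.294
grip_force: 50.0
```

```bash
python3 -m jog '[[[0,0,0.09,0],[0,0,0.09,0],[0,0,0.09,0],[0,0,0.09,0],[0,0,0.09,0],[0,0,0,0],[0,0,0,0],[0,0,0,0]]]'
```

```text
time_s: 17.8
eef_pos: [0.4373, -0.0044, 0.0901]
tcp_rot: [[0.146, 0.989, 0.0], [0.989, -0.146, -0.0], [-0.0, 0.0, -1.0]]
force: [-1.1, -0.8, 4.8]
grip_width: 0.294
grip_force: 50.0
```

Contact is felt, so I release and rise.

```bash
python3 -m jog '[[[0,0,0,0],[0,0,0,0],[0,0,0,0],[0,0,0,0],[0,0,0,0],[0,0,0,0],[0,0,0,0],[0,0,0,0],[0,0,0,0],[0,0,0,0]]]' -1 | tail -2
python3 -m jog '[[[0,0,-0.3,0],[0,0,-0.5,0],[0,0,-0.8,0],[0,0,-0.8,0],[0,0,-0.8,0],[0,0,-0.8,0],[0,0,-0.8,0],[0,0,-0.8,0],[0,0,-0.8,0]]]' >/dev/null
python3 -m jog '[[[0.9,0,0,0],[0.9,0,0,0],[0.9,0,0,0],[0.9,0,0,0],[0.9,0,0,0],[0.9,0,0,0],[0.9,0,0,0],[0.9,0,0,0],[0.9,0,0,0],[0,0,0,0]]]'
python3 - <<'E'
from station import env,capture
import cv2
cv2.imwrite("pics/f.png",capture("scene")["pixels"])
E
```

```text
grip_width: 1.005
grip_force: 0.0
time_s: 20.7
eef_pos: [0.4672, 0.1978, 0.2512]
tcp_rot: [[0.144, 0.99, 0.002], [0.99, -0.144, 0.001], [0.001, 0.002, -1.0]]
force: [0.0, -0.7, 0.0]
grip_width: 0.997
grip_force: 0.0
```

View pics/f.png

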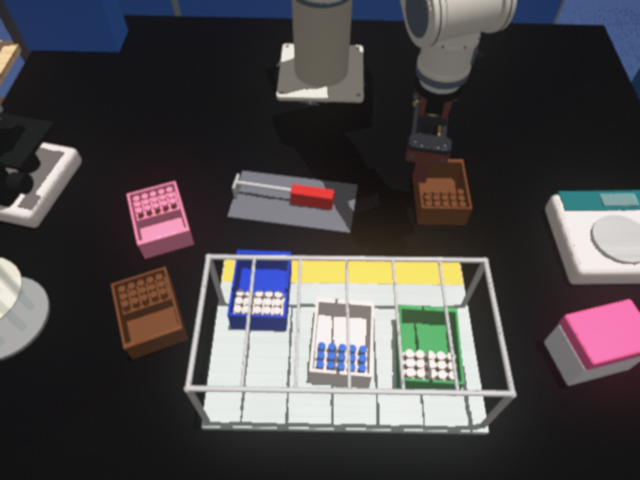

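The hook stands upright on the mat at (312,196) as before. The blue tote is square over the strip at (262,290), and the white and green totes have not moved.

```bash
python3 -c "
from station import env
print(env.finish_job())"
```

```text
the job is handed in; nothing more can be done
None
```

I dragged the blue tote forward with the hook until its lip stood over the yellow strip, then stood the hook upright on its mat and handed the job in after about 21 s; the final picture shows the tote square and the white and green totes unmoved, but no verdict came back.

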